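# Vent the specimen dryer

## Robot

A 6-joint arm with a two-finger parallel gripper is mounted at the origin on the work surface. World frame = base frame: x ahead of the robot, y to its left, z up, the work surface at z = 0. Lengths are in m, angles in degrees, forces in N, time in s.
With the tool pointing down it reaches from about 0.325 to 0.85 m from the base axis. Payload 15.5 kg.
Tool frame: the origin (TCP) lies at the very end of the fingers, on their centre line; the grasp point (between the pads) lies 19 mm behind it; z points along the fingers, y is the line along which they close (so a half turn about z gives the same grasp; the last joint's range is limited). The gripper opens to 91 mm and grips with 3 to 60 N. Pads are 32 mm wide; open, the fingers measure 118 mm over their backs; the gripper's body (76 mm by 178 mm) begins 60 mm behind the grasp point.
Start: joints at [71.018, 28.281, 77.091, -0, 74.628, -5.472], TCP at [0.146, 0.608, 0.214] pointing down, gripper open.
Joint ranges: [-166.48, 166.48], [-47.26, 123.95], [12.59, 153.08], [-70.14, 250.14], [6.76, 159.57], [-176.63, 176.63]. Speed limits (degrees/s): [108.29, 108.29, 147.25, 172.46, 172.46, 172.46].

## Interface

Orientations are given as a 3x3 rotation matrix whose columns are the frame's x, y, z axes.
In Python, from workcell import sense, imaging, close_job, models gives the robot as it stands. The module is installed in compiled form; this text tells all that it offers.
- The arm moves only by the tool play_rows, never from a script. Its argument "moves" is a list of rows, each a list of 6 numbers: the shift along the tool's x, y, z in mm, then the turn, a rotation vector about the tool's x, y, z in degrees. In form: [[tx, ty, tz, rx, ry, rz], ...]. A call has 1 to 10 rows; each row shifts and turns the commanded pose from where the row before left it, along the tool's axes as they then stand; what a row does not reach is not made up. A row lasts 1/8 s, in which the tool goes at most 62.5 mm and 10.7 degrees, less where a joint would pass 70% of its speed; a pose out of reach is approached as far as the arm can. A call is refused whole if a number of a shift passes 62.5 or a number of a turn 10.7, either way. A call with a gripper value outside its range is refused whole. "grip" is the opening, from 0 (shut) to 1 (fully open), set as the call begins (left out, the last holds). The fingers move at their own pace and stop on an object; the grip force is fixed at half the most. Time passes only in rows, so rows that do not move let the fingers close. It gives the time, the measured TCP pose, the force, the opening and the grip force at its end, in the units of the state.
- sense(): the state, without advancing time (a new reading comes with each control period).
- imaging.read_camera(name): name is "scene" or "top" or "wrist"; returns the picture (480x640x3 uint8, red, green, blue); there is no depth.
- imaging.get_calibration(name): a dict with "intrinsics" (3x3 intrinsics, pixels), "R" (3x3) and "t" (3): a world point X has camera coordinates R X + t. Camera axes: x right, y down, z forward; pixel columns grow to the right and rows downward; lengths in m; the calibration is good to about 2 mm. A picture is of the moment at which its call begins: read the wrist's pose just before it. get_calibration takes no time and is no camera call; for the wrist camera it gives the pose at the moment of the call.
- close_job(): hands the job in; it is judged then, once.
Trained networks look in the newest picture that a camera, given by its name, has taken for a name from the list of things; names that differ only in an ending like _2 or _b are one class to them, and where a whole thing is asked for, a point or a joint stands for the part that bears it (a point fixed in the world has none). Each returns a list of dicts, best first, with "p" (0 to 1); they miss things now and then, are a little off and sometimes report something else, mostly with a low value. They report only what shows in the picture. A call takes as long as a camera call.
- models.find_in(camera, name): "rect" ([left, top, right, bottom] in pixels, round what is visible of it).
- models.cut_out(camera, name): "mask" (480x640 bool, what is visible of it) and "rect" ([left, top, right, bottom] in pixels, round what is visible of it).
The state is a dict: "time_s": time; "qpos": joint angles; "dq": joint speeds; "joint_torque": joint torques, N m; "position": TCP position; "tool_rot": TCP orientation; "ft_force": force on the tool from outside, world axes, zero at the start; "moment": the same for the moment, N m; "width": finger opening in m; "grip_force": force on a finger pad.
Only numpy, scipy, OpenCV 4.12 (cv2) and the standard library are available. Lean on these libraries where they do the work, as an engineer would, in place of code of your own. Each camera call takes 0.05 s, during which the arm holds its last target. There are 200 camera calls.

## Task

Air the specimen dryer on the bench: first, with its cover still shut, press both port caps on its side deck fully home. Then lift the sprung cover until the cover's edge lines up with the set pointer on the dryer's flank, and finish while still holding it there, steady in the gripper's fingers. Leave the pointer and the other things on and around the dryer where they are.

Things in the scene. Friction and masses are not known exactly. Their poses are not given: they have to be found in the camera images.
- dryer: white specimen dryer fixed to the bench, 200 mm deep (x, front to back), 360 wide (y, to the left). Origin: centre of its underside. Right part (y -180 to +60 mm): chamber under the aluminium cover, 106 mm high. Left part: flat side deck 90 mm high with two port caps. On the right flank (y -212 mm) a thin graduated arc, radius 130 mm about the hinge axis, up to 215 mm above the bench
- cover (a joint): angle of the aluminium cover (178 x 236 mm, 10 thick, about 0.35 kg), rad: 0 = closed, grows as it is lifted, stop at 1.25. Hinged along its back edge. The hinge spring always pulls it shut (0.6 N m closed, plus 1.2 N m per rad, besides its weight): about 5 N at the bar to start, 10 N at 0.7 rad; let go, it shuts
- cover_hinge (a point): fixed point on the hinge axis in the middle of the cover's width, 85 mm behind the dryer's origin, 60 mm to its right, 98 mm above the bench; the hinge axis runs along the dryer's y
- cover_bar (a point): centre of the cover's round steel lifting bar, 12 mm thick, 124 mm long along the dryer's y, a bow just beyond the cover's front edge. Closed: 185 mm in front of the hinge axis and 42 mm above it (140 mm above the bench, 34 mm above the cover's top); it moves round the hinge with the cover. Being round it can turn between gripper pads
- cover_index (a point): point on the steel index strip along the cover's right side edge (dryer y = -184 mm), 130 mm from the hinge axis; the strip is a radial line through the hinge axis. Its axes turn with the cover: x points from the strip to the hinge axis
- pointer (a joint): angle in rad at which the set pointer stands (0.42 to 0.72, clamped, stiff), counted as the cover's angle is: 0 = level, grows upwards. The cover is at the mark when joint cover equals joint pointer
- pointer_mark (a point): point on the set pointer 130 mm from the hinge axis, at its small black clamp knob. The pointer is a steel bar 125 mm long, 16 wide, 8 thick, radial to the hinge axis, on the dryer's right flank (dryer y = -198 mm). Its axes turn with it: x points to the hinge axis
- cap_front (a joint): how far the front port cap has been pushed in, m: 0 = standing 12 mm proud, 0.012 = fully home (hard stop). It moves straight down, resists with about 7 N and stays where it is left
- cap_rear (a joint): the same for the rear port cap
- cap_front_top (a point): centre of the top of the front port cap: round grey plastic cap 34 mm across with a 10 mm thick rim, on the side deck at 65 mm in front of the dryer's origin and 122 mm to its left. Its top is 102 mm above the bench when fully home (then it sits flat on its steel collar), up to 114 mm when proud
- cap_rear_top (a point): the same for the rear port cap, 5 mm behind the dryer's origin and 122 mm to its left
- mount_deck: loose brown resin specimen mount, cylinder 30 mm across, 20 mm tall, standing on the dryer's side deck behind the two port caps (72 mm towards +x of the dryer's origin, 122 mm towards +y); a bystander. Origin: centre of underside
- mount_bench: loose brown resin specimen mount, 30 mm across, 20 mm tall, standing on the bench beside the dryer's deck side; a bystander. Origin: centre of underside
- beaker: loose open glass beaker, 70 mm across, 90 mm tall, on the bench; a bystander. Origin: centre of underside
- suspension: loose white plastic bottle, 66 mm across, 170 mm tall, on the bench; a bystander. Origin: centre of underside
- holder: loose steel specimen-holder ring, 110 mm outside, 70 mm inside, 22 mm high, on the bench; a bystander. Origin: centre of underside
- wrench: loose steel wrench lying on the bench along its x axis; a bystander
- brush: loose brush lying on the bench along its x axis; a bystander

How it is judged (in metres and radians):
On the way, in this order (a step that is already met when the one before it is completed fails the run):
1. both port caps are pressed fully home while the cover is shut (value of joint each of cap_front, cap_rear above 0.0105 m and value of joint cover below 0.06 rad), for 0.2 s.
2. the fingers hold the cover still, in line with the set pointer (angle between the x axis of cover_index and the x axis of pointer_mark, either way round below 0.07 rad and value of joint cover above 0.3 rad and velocity of joint cover between -0.1 and 0.1 rad/s and contact force between the fingers and cover above 1.5 N), for 0.5 s.
At the end, for the whole second after the job is handed in: Both port caps are fully home (within 1.5 mm of the stop); the cover is in line with the set pointer within 0.07 rad (4 degrees), at rest (under 0.1 rad/s), and carried by the gripper's fingers (at least 1.5 N between fingers and cover) (all of step 2 and value of joint each of cap_front, cap_rear above 0.0105 m); the arm keeps its last pose, push and grip.
It fails at once if the set pointer is shifted (more than 5 mm at its clamp knob) (distance of pointer_mark from where it was at the start of the episode above 0.005 m).
It fails at once if a bystander is disturbed (moved more than 30 mm) (distance of any of mount_deck, mount_bench, beaker, suspension, holder, wrench, brush from where it was at the start of the episode above 0.03 m).
It also fails if it takes over 54 s, if anything falls off the work surface, if the arm or the gripper's body presses on something with over 40 N, if the wrist force passes 120 N, or if a joint passes its speed limit or range.

## Working session

There is one attempt and no reset: what is moved stays moved. The work goes in short steps, Python scripts to look and compute and a tool call to move; the robot and the scene stay as the last step left them, time stands still between calls to the robot, and variables do not carry over. Pictures are saved under pics/ and viewed, at most 10 in all, crops included, and the job is handed in when it is done.

Besides the shell and the picture viewer there is one more tool, called after "Emit:" as name([rows], argument=value, ...), one row to a line, values as JSON. play_rows: Moves the arm, as the interface text tells. Its arguments: {"type":"object","properties":{"moves":{"type":"array"},"grip":{"type":"number"}},"required":["moves"]}

```bash
mkdir -p pics; python3 - <<'E'
from workcell import sense, imaging, models
import cv2, numpy as np
s=sense(); print(s['time_s'],s['position'],s['tool_rot'],s['width'])
for c in ['scene','top']:
    im=imaging.read_camera(c); cv2.imwrite(f'pics/{c}0.png',im[:,:,::-1])
    k=imaging.get_calibration(c); print(c,k)
    for n in ['dryer','cover','cover_bar','pointer','cap_front','cap_rear','mount_deck']:
        print(n,[(np.round(d['rect']),round(d['p'],2)) for d in models.find_in(c,n)[:2]])
E
```

```text
0.0 [0.14587579 0.60734342 0.2133259 ] [[-9.72337503e-01  2.33580067e-01 -3.64580110e-04]
 [ 2.33580338e-01  9.72336789e-01 -1.18094212e-03]
 [ 7.86501142e-05 -1.23343305e-03 -9.99999236e-01]] 0.09138318271493366
scene {'intrinsics': array([[608.47600185,   0.        , 317.48441743],
       [  0.        , 608.47600185, 240.25143903],
       [  0.        ,   0.        ,   1.        ]]), 'R': array([[-5.63020693e-02,  9.98413758e-01, -2.13395616e-04],
       [ 7.22929040e-01,  4.06196487e-02, -6.89727227e-01],
       [-6.88624484e-01, -3.89873400e-02, -7.24069270e-01]]), 't': array([ 0.05533638, -0.31823904,  1.77180055])}
dryer [(array([238., 196., 430., 327.]), 0.88)]
cover [(array([154., 182., 174., 243.]), 0.7), (array([255., 196., 378., 284.]), 0.6)]
cover_bar [(array([253., 196., 374., 286.]), 0.78), (array([497., 276., 548., 324.]), 0.21)]
pointer [(array([243., 199., 264., 270.]), 0.63)]
cap_front [(array([398., 234., 414., 243.]), 0.68), (array([151., 180., 175., 245.]), 0.61)]
cap_rear [(array([392., 252., 411., 270.]), 0.46)]
mount_deck [(array([393., 279., 405., 293.]), 0.5
[... 157 characters left out ...]
  ,   1.        ]]), 'R': array([[-6.83740157e-03, -9.99975999e-01, -1.11850689e-03],
       [-9.89702983e-01,  6.92707435e-03, -1.42968604e-01],
       [ 1.42972921e-01,  1.29455848e-04, -9.89726592e-01]]), 't': array([-0.02230067,  0.5738773 ,  1.51840264])}
dryer [(array([235., 199., 381., 282.]), 0.66), (array([388., 240., 418., 266.]), 0.36)]
cover [(array([276., 204., 370., 281.]), 0.76), (array([388., 242., 418., 265.]), 0.37)]
cover_bar [(array([274., 205., 370., 280.]), 0.75), (array([150., 210., 190., 251.]), 0.29)]
pointer [(array([251., 223., 266., 234.]), 0.58), (array([371., 215., 376., 260.]), 0.51)]
cap_front []
cap_rear []
mount_deck [(array([257., 201., 266., 211.]), 0.52)]
```

```bash
python3 - <<'E'
import cv2
a=cv2.imread('pics/top0.png')[170:320,190:440]; cv2.imwrite('pics/t1.png',cv2.resize(a,None,fx=3.2,fy=3.2,interpolation=2))
a=cv2.imread('pics/scene0.png')[150:350,200:460]; cv2.imwrite('pics/s1.png',cv2.resize(a,None,fx=3,fy=3,interpolation=2))
E
```

```text
(no output)
```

View pics/t1.png

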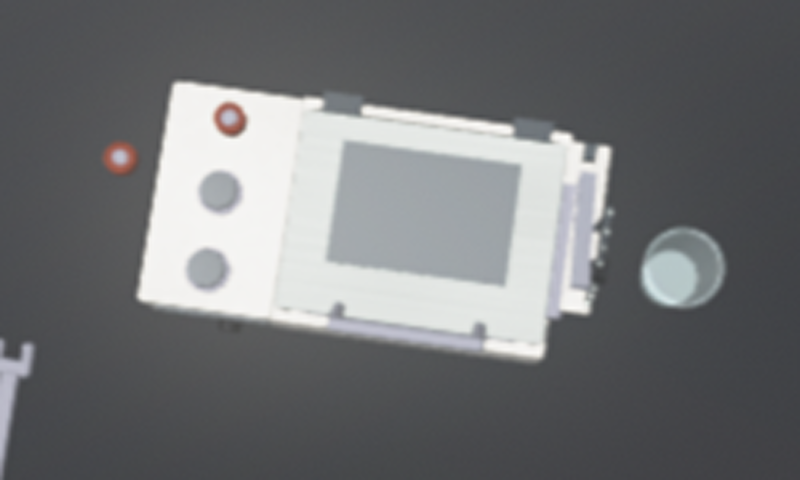

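View pics/s1.png

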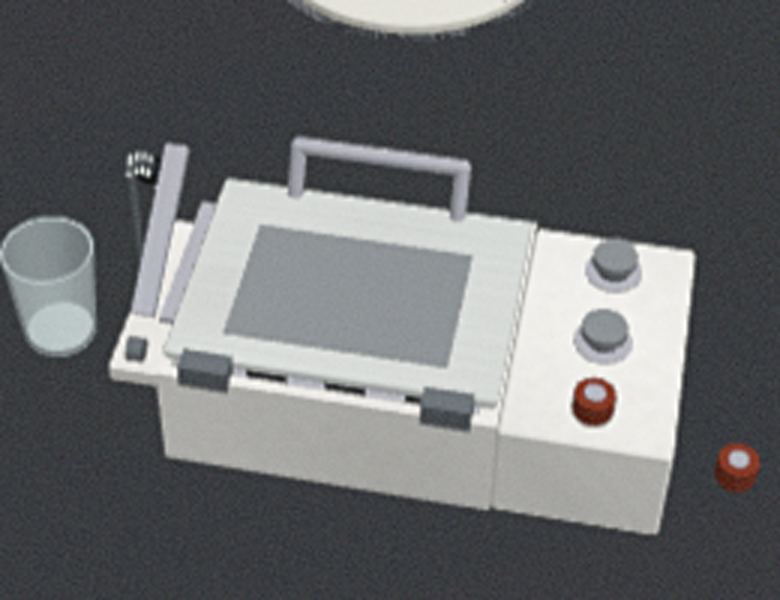

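View pics/scene0.png

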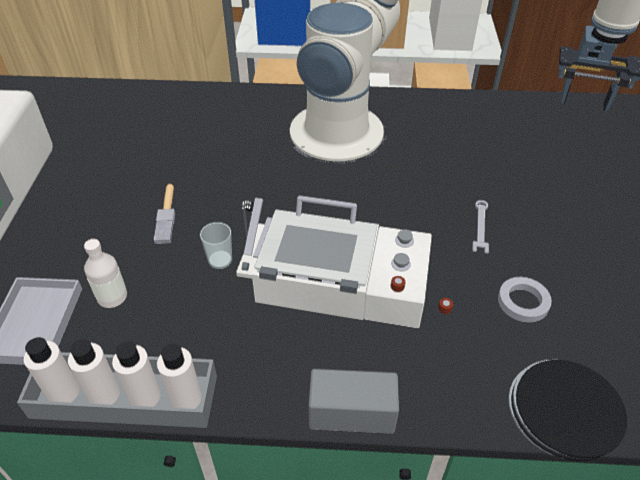

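```bash
cat > h.py <<'E'
import numpy as np, cv2
from workcell import sense, imaging, models
from scipy.optimize import least_squares
def proj(c,X):
    k=imaging.get_calibration(c); p=(np.atleast_2d(X)@k['R'].T+k['t'])@k['intrinsics'].T
    return p[:,:2]/p[:,2:]
def W(d,X):
    c,s=np.cos(d[2]),np.sin(d[2]); return np.atleast_2d(X)@np.array([[c,-s,0],[s,c,0],[0,0,1]]).T+[d[0],d[1],0]
E
python3 - <<'E'
from h import *
mm=1e-3
T=[((100,180,90),(175,82)),((-100,180,90),(138,300)),((5,122,114),(220,189)),((-65,122,114),(208,266)),((72,122,110),(230,117)),((-100,2,146),(331,321)),((-100,-122,146),(484,343))]
S=[((-65,122,114),(616,250)),((5,122,114),(605,322)),((72,122,110),(596,394)),((-100,180,90),(694,252)),((100,180,90),(668,458)),((-100,2,143),(467,162)),((-100,-122,143),(299,143))]
PT=np.array([a for a,_ in T])*mm; pt=np.array([b for _,b in T])/3.2+[190,170]
PS=np.array([a for a,_ in S])*mm; ps=np.array([b for _,b in S])/3+[200,150]
f=lambda d:np.r_[(proj('top',W(d,PT))-pt).ravel(),(proj('scene',W(d,PS))-ps).ravel()]
r=least_squares(f,[0.5,0,0.0],loss='soft_l1'); d=r.x; print(d,np.degrees(d[2])); print(np.round(f(d).reshape(-1,2),1))
np.save('d.npy',d)
po=np.array([[177,147]])/3+[200,150]; pi=np.array([[146,314]])/3+[200,150]
for p in (po,pi):
    g=lambda q:(proj('scene',W(d,[[.085-q[0]*np.cos(q[1]),-.198,.098+q[0]*np.sin(q[1])]]))-p).ravel()
    print('pointer r,a',least_squares(g,[.15,.5]).x)
for n,P in dict(cf=(-65,122,114),cr=(5,122,114),bar=(-100,-60,140),hinge=(85,-60,98)).items(): print(n,W(d,np.array(P)*mm))
E
```

```text
[ 0.56371794  0.03480683 -0.14915218] -8.545790674654024
[[-0.2 -0.8]
 [-0.2 -0.2]
 [-0.6 -0.4]
 [-0.8  0.1]
 [ 0.2 -0.8]
 [ 0.8  0.6]
 [-1.7  0.2]
 [-0.2 -0.4]
 [-0.1 -1.1]
 [-1.   0.2]
 [ 0.3 -0.8]
 [ 1.3  0.3]
 [-1.7  0.8]
 [-0.4 -0.6]]
pointer r,a [0.14952738 0.52219289]
pointer r,a [0.02947965 0.13082415]
cf [[0.51756878 0.16511131 0.114     ]]
cr [[0.5867916  0.15470932 0.114     ]]
bar [[ 0.45591221 -0.00966703  0.14      ]]
hinge [[ 0.63885824 -0.03715799  0.098     ]]
```

```bash
cat >> h.py <<'E'
from scipy.spatial.transform import Rotation as Ro, Slerp
YAW=lambda d:np.array([[-np.sin(d[2]),np.cos(d[2]),0],[np.cos(d[2]),np.sin(d[2]),0],[0,0,-1]]).T
def Rt(d,tilt=0):
    x=np.array([-np.sin(d[2]),np.cos(d[2]),0]); z=np.array([0,0,-1.]); y=np.cross(z,x)
    return np.c_[x,y,z]@Ro.from_euler('x',tilt,degrees=True).as_matrix()
def rows(ps,R1,p0=None,R0=None,step=None):
    "ps: successive TCP targets; orientation slerps to R1 over them"
    s=sense(); p=np.array(s['position'] if p0 is None else p0); R=np.array(s['tool_rot'] if R0 is None else R0)
    sl=Slerp([0,1],Ro.from_matrix([R,R1])); out=[]
    for i,q in enumerate(ps):
        Rn=sl((i+1)/len(ps)).as_matrix()
        t=np.round(R.T@(q-p)*1e3,1); w=np.round(Ro.from_matrix(R.T@Rn).as_rotvec(degrees=True),2)
        p=p+R@t/1e3; R=R@Ro.from_rotvec(w,degrees=True).as_matrix()
        out.append([float(v) for v in np.r_[t,w]])
    print(out); return p,R
E
python3 - <<'E'
from h import *
d=np.load('d.npy'); R=Rt(d); print(R)
s=sense(); p0=np.array(s['position'])
cf=W(d,[[-.065,.122,.114]])[0]; cr=W(d,[[.005,.122,.114]])[0]
g=cf+[0,0,.06]
p,R1=rows([p0+(g-p0)*k/10 for k in range(1,11)],R)
print(p,g)
E
```

```text
[[ 0.14859978  0.98889742  0.        ]
 [ 0.98889742 -0.14859978  0.        ]
 [ 0.          0.         -1.        ]]
[[-46.5, -34.4, 4.0, 0.0, -0.0, 8.5], [-51.0, -27.1, 4.0, 0.0, -0.0, 8.51], [-54.5, -19.2, 4.0, 0.0, -0.0, 8.5], [-56.7, -11.0, 4.0, 0.0, -0.0, 8.51], [-57.8, -2.5, 4.0, 0.0, -0.0, 8.5], [-57.4, 6.1, 4.0, 0.0, -0.0, 8.5], [-56.0, 14.5, 3.9, 0.0, -0.0, 8.51], [-53.1, 22.6, 4.0, 0.0, -0.0, 8.5], [-49.3, 30.2, 4.0, 0.0, -0.0, 8.5], [-44.2, 37.2, 4.0, 0.0, -0.0, 8.51]]
[0.51754377 0.16513833 0.17402609] [0.51756878 0.16511131 0.174     ]
```

Emit:
play_rows([
  [-46.5,-34.4,4,0,0,8.5],
  [-51,-27.1,4,0,0,8.5],
  [-54.5,-19.2,4,0,0,8.5],
  [-56.7,-11,4,0,0,8.5],
  [-57.8,-2.5,4,0,0,8.5],
  [-57.4,6.1,4,0,0,8.5],
  [-56,14.5,4,0,0,8.5],
  [-53.1,22.6,4,0,0,8.5],
  [-49.3,30.2,4,0,0,8.5],
  [-44.2,37.2,4,0,0,8.5],
], grip=0)

```text
time_s: 2.05
position: [0.5189, 0.1636, 0.174]
tool_rot: [[0.153, 0.988, 0.0], [0.988, -0.153, 0.0], [0.0, 0.0, -1.0]]
ft_force: [1.1, 0.9, 0.2]
width: 0.0004
grip_force: 0.0
```

Emit:
play_rows([
  [0,0,0,0,0,0],
  [0,0,0,0,0,0],
])

```text
time_s: 2.3
position: [0.5173, 0.1653, 0.1738]
tool_rot: [[0.148, 0.989, -0.0], [0.989, -0.148, 0.0], [0.0, -0.0, -1.0]]
ft_force: [-0.0, -0.9, 0.2]
width: 0.0003
grip_force: 0.0
```

Emit:
play_rows([
  [0,0,30,0,0,0],
  [0,0,22,0,0,0],
  [0,0,8,0,0,0],
  [0,0,6,0,0,0],
  [0,0,4,0,0,0],
  [0,0,2,0,0,0],
  [0,0,0,0,0,0],
])

```text
time_s: 3.18
position: [0.5178, 0.1657, 0.1025]
tool_rot: [[0.147, 0.989, 0.001], [0.989, -0.147, 0.0], [0.0, 0.001, -1.0]]
ft_force: [0.1, 0.6, 0.4]
width: 0.0006
grip_force: 0.0
```

Emit:
play_rows([
  [0,0,1,0,0,0],
  [0,0,1,0,0,0],
  [0,0,0,0,0,0],
])

```text
time_s: 3.55
position: [0.5181, 0.1656, 0.102]
tool_rot: [[0.148, 0.989, 0.002], [0.989, -0.148, 0.001], [0.001, 0.002, -1.0]]
ft_force: [-9.7, -0.5, 34.4]
width: 0.0004
grip_force: 17.3
```

Emit:
play_rows([
  [0,0,-32,0,0,0],
  [0,35,0,0,0,0],
  [0,35,0,0,0,0],
  [0,0,10,0,0,0],
  [0,0,8,0,0,0],
  [0,0,6,0,0,0],
  [0,0,4,0,0,0],
  [0,0,3,0,0,0],
  [0,0,1,0,0,0],
  [0,0,0,0,0,0],
])

```text
time_s: 4.8
position: [0.586, 0.155, 0.102]
tool_rot: [[0.147, 0.989, 0.0], [0.989, -0.147, -0.0], [-0.0, 0.0, -1.0]]
ft_force: [-13.6, -2.4, 38.6]
width: 0.0007
grip_force: 18.8
```

Emit:
play_rows([
  [0,0,-60,0,0,0],
  [0,-10,-60,0,0,0],
  [0,-20,-40,0,0,0],
  [0,0,0,0,0,0],
], grip=1)

```text
time_s: 5.3
position: [0.5572, 0.16, 0.2631]
tool_rot: [[0.147, 0.989, 0.005], [0.989, -0.147, 0.001], [0.002, 0.005, -1.0]]
ft_force: [0.9, 0.3, -0.6]
width: 0.0375
grip_force: 0.0
```

```bash
python3 - <<'E'
from h import *
s=sense(); k=imaging.get_calibration('wrist'); R=np.array(s['tool_rot'])
C=-k['R'].T@k['t']; print('cam in tool',R.T@(C-s['position']),'axes',R.T@k['R'].T,k['intrinsics'])
print(s['position'],s['qpos'],s['time_s'])
im=imaging.read_camera('wrist'); cv2.imwrite('pics/w1.png',im[:,:,::-1])
E
```

```text
cam in tool [ 0.08019173  0.00088684 -0.17040277] axes [[-4.54913629e-05 -9.58825555e-01 -2.83995690e-01]
 [ 9.99999965e-01 -1.17955922e-04  2.38059215e-04]
 [-2.61756233e-04 -2.83995670e-01  9.58825527e-01]] [[352.19553297   0.         321.99033871]
 [  0.         352.19553297 242.06073861]
 [  0.           0.           1.        ]]
[0.5571824  0.15995062 0.26313026] [1.01123847e+01 2.19267868e+01 7.99422576e+01 5.98435187e-03
 7.78352138e+01 1.85750758e+01] 5.3
```

View pics/w1.png

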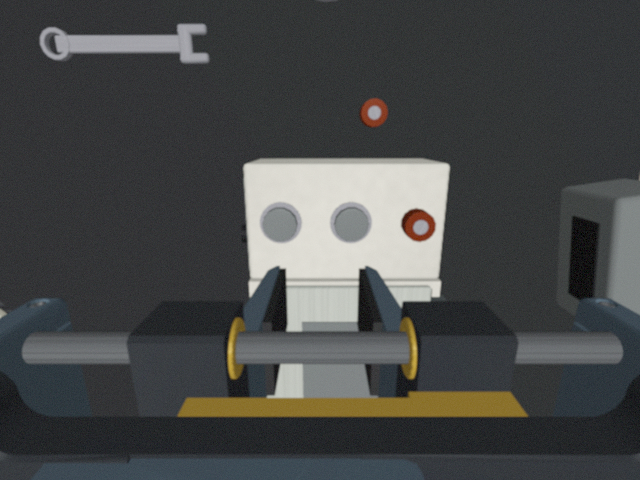

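```bash
python3 - <<'E'
from h import *
d=np.load('d.npy'); s=sense(); p0=np.array(s['position'])
R=Rt(d)@Ro.from_euler('y',45,degrees=True).as_matrix()
g=W(d,[[-.05,-.364,.27]])[0]
p,R1=rows([p0+(g-p0)*k/10 for k in range(1,11)],R)
print(p,R1)
E
```

```text
[[-48.6, -2.5, -0.9, 0.01, 4.5, 0.01], [-48.5, -2.6, -4.8, 0.01, 4.49, 0.01], [-47.9, -2.5, -8.5, 0.01, 4.5, 0.01], [-47.0, -2.5, -12.3, 0.01, 4.49, 0.02], [-46.0, -2.5, -15.9, 0.01, 4.5, 0.01], [-44.6, -2.5, -19.5, 0.0, 4.49, 0.01], [-42.9, -2.5, -22.9, 0.01, 4.5, 0.01], [-41.0, -2.5, -26.1, 0.01, 4.5, 0.01], [-38.8, -2.4, -29.4, 0.01, 4.49, 0.01], [-36.4, -2.5, -32.3, 0.01, 4.5, 0.02]]
[ 0.46020554 -0.31771397  0.27006293] [[ 1.05136800e-01  9.88889439e-01  1.05090108e-01]
 [ 6.99213573e-01 -1.48652870e-01  6.99287282e-01]
 [ 7.07139754e-01 -4.03970039e-05 -7.07073805e-01]]
```

Emit:
play_rows([
  [-48.6,-2.5,-1,0,4.5,0],
  [-48.5,-2.6,-4.8,0,4.5,0],
  [-48,-2.5,-8.5,0,4.5,0],
  [-47,-2.5,-12.3,0,4.5,0],
  [-46,-2.5,-16,0,4.5,0],
  [-44.6,-2.5,-19.5,0,4.5,0],
  [-43,-2.5,-23,0,4.5,0],
  [-41,-2.5,-26,0,4.5,0],
  [-38.8,-2.5,-29.4,0,4.5,0],
  [-36.4,-2.5,-32.3,0,4.5,0],
])

```text
time_s: 6.6
position: [0.4596, -0.3197, 0.2679]
tool_rot: [[0.106, 0.989, 0.105], [0.696, -0.149, 0.702], [0.71, -0.001, -0.704]]
ft_force: [2.2, -0.7, 0.5]
width: 0.0912
grip_force: 0.0
```

Emit:
play_rows([
  [-28,0,28,0,0,0],
  [-14,0,14,0,0,0],
  [0,0,0,0,0,0],
])

```text
time_s: 6.98
position: [0.4601, -0.317, 0.2087]
tool_rot: [[0.106, 0.989, 0.103], [0.697, -0.148, 0.702], [0.709, -0.003, -0.705]]
ft_force: [0.1, -0.6, 1.0]
width: 0.091
grip_force: 0.0
```

```bash
python3 - <<'E'
from h import *
s=sense(); print(s['position'],s['tool_rot'],s['qpos'],s['time_s'],s['ft_force'])
k=imaging.get_calibration('wrist'); np.savez('w2.npz',**k)
im=imaging.read_camera('wrist'); cv2.imwrite('pics/w2.png',im[:,:,::-1])
E
```

```text
[ 0.46013382 -0.31695075  0.20873074] [[ 0.1058296   0.98905339  0.10282743]
 [ 0.69718145 -0.14753595  0.70154913]
 [ 0.70904029 -0.00255529 -0.70516334]] [-57.93505996  40.73923134  70.9055255   28.27015849 103.99073151
 -51.4129336 ] 6.975 [ 0.11821282 -0.59451352  1.00891236]
```

View pics/w2.png

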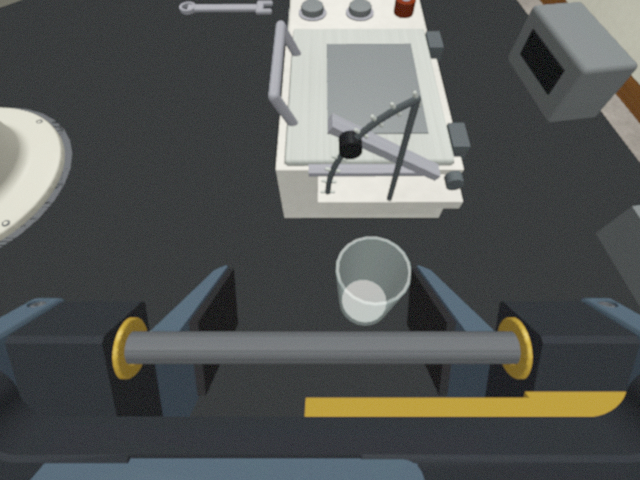

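```bash
python3 - <<'E'
import cv2
a=cv2.imread('pics/w2.png')[80:220,270:470]; cv2.imwrite('pics/w2c.png',cv2.resize(a,None,fx=4,fy=4,interpolation=2))
E
```

```text
(no output)
```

View pics/w2c.png

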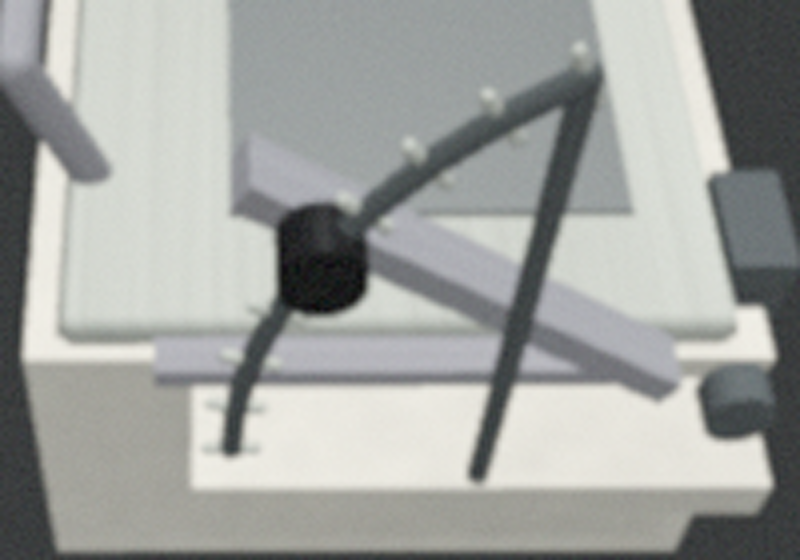

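```bash
python3 - <<'E'
from h import *
d=np.load('d.npy'); k=np.load('w2.npz')
pr=lambda X:(lambda p:p[:,:2]/p[:,2:])((np.atleast_2d(X)@k['R'].T+k['t'])@k['intrinsics'].T)
cp=lambda l:np.array(l)/4+[270,80]
obs=cp([(235,213),(663,398),(252,135),(648,325)])
def P(a,r,y,o): return [.085-r*np.cos(a)+o*np.sin(a),y,.098+r*np.sin(a)+o*np.cos(a)]
for hy,ho in ((.004,.008),(.008,.004)):
    def m(q):
        a,r=q[:2]; D=d+[q[2],q[3],0]
        return pr(W(D,[P(a,r,-.198-hy,-ho),P(a,r-.125,-.198-hy,-ho),P(a,r,-.198+hy,ho),P(a,r-.125,-.198+hy,ho)]))
    for free in (0,1):
        f=lambda q:np.r_[(m(q)-obs).ravel(), q[2:]*(300 if free else 1e5)]
        s=least_squares(f,[.5,.16,0,0]); print(hy,free,s.x,np.round((m(s.x)-obs).ravel(),1))
print('collar/bar/hinge chk', (pr(W(d,[[-.1,-.122,.140],[.1,-.180,.106],[.085,-.198,.098],[-.045,-.184,.098]]))-[270,80])*4)
E
```

```text
0.004 0 [5.34591031e-01 1.49366254e-01 4.47987120e-08 2.64103790e-07] [-4.6 -0.6 -5.3  0.4  1.  -0.6  9.2  3.4]
0.004 1 [ 0.51752742  0.14040076 -0.00473978  0.00725135] [-3.6 -0.2 -5.7 -1.5  1.5  0.2  8.5  1.6]
0.008 0 [5.38912747e-01 1.49433298e-01 7.79145463e-09 1.91024863e-07] [-1.8 -0.8 -1.8  1.3 -1.2 -1.2  5.6  2.6]
0.008 1 [ 0.52762764  0.14168214 -0.00435897  0.00591998] [-1.1 -0.5 -2.3 -0.1 -0.7 -0.5  4.9  1.3]
collar/bar/hinge chk [[ 12.28456893  63.93940299]
 [786.67115342 326.09831041]
 [730.92297037 400.96623907]
 [225.67859135 358.97608274]]
```

```bash
python3 - <<'E'
from h import *
d=np.load('d.npy'); s=sense(); p0=np.array(s['position']); R0=np.array(s['tool_rot'])
b=W(d,[[-.1,-.06,.121]])[0]
u=p0+R0@[.042,0,-.042]; print(b)
g=b+[0,0,.12]
p,R1=rows([u+(g-u)*k/10 for k in range(1,11)],Rt(d),u,R0); print(p)
E
```

```text
[ 0.45591221 -0.00966703  0.121     ]
[[19.4, -5.0, 23.5, -0.01, -4.51, 0.01], [21.3, -5.0, 21.9, -0.0, -4.5, 0.0], [22.8, -5.0, 20.2, -0.01, -4.51, 0.01], [24.4, -5.0, 18.3, -0.01, -4.5, 0.0], [25.8, -5.0, 16.4, -0.01, -4.51, 0.01], [26.9, -5.0, 14.2, -0.0, -4.51, 0.0], [28.0, -5.0, 12.1, -0.01, -4.5, 0.01], [28.9, -5.1, 9.9, -0.01, -4.51, 0.01], [29.5, -5.0, 7.6, -0.01, -4.5, 0.0], [30.1, -5.0, 5.2, -0.0, -4.51, 0.01]]
[ 0.4559466  -0.00966437  0.24099011]
```

Emit:
play_rows([
  [28,0,-28,0,0,0],
  [14,0,-14,0,0,0],
])

```text
time_s: 7.28
position: [0.461, -0.3182, 0.2722]
tool_rot: [[0.102, 0.989, 0.106], [0.702, -0.147, 0.697], [0.705, 0.003, -0.709]]
ft_force: [0.1, -0.2, -0.8]
width: 0.091
grip_force: 0.0
```

Emit:
play_rows([
  [19.4,-5,23.5,0,-4.5,0],
  [21.3,-5,22,0,-4.5,0],
  [22.8,-5,20.2,0,-4.5,0],
  [24.4,-5,18.3,0,-4.5,0],
  [25.8,-5,16.4,0,-4.5,0],
  [27,-5,14.2,0,-4.5,0],
  [28,-5,12,0,-4.5,0],
  [29,-5,10,0,-4.5,0],
  [29.5,-5,7.6,0,-4.5,0],
  [30,-5,5.2,0,-4.5,0],
])

```text
time_s: 8.52
position: [0.456, -0.0091, 0.2417]
tool_rot: [[0.148, 0.989, 0.003], [0.989, -0.148, -0.003], [-0.002, 0.003, -1.0]]
ft_force: [0.2, -0.4, -0.7]
width: 0.0913
grip_force: 0.0
```

Emit:
play_rows([
  [0,0,0,0,0,0],
  [0,0,0,0,0,0],
])

```text
time_s: 8.78
position: [0.456, -0.0102, 0.2412]
tool_rot: [[0.147, 0.989, 0.001], [0.989, -0.147, 0.0], [0.001, 0.001, -1.0]]
ft_force: [0.0, -0.5, 0.4]
width: 0.0909
grip_force: 0.0
```

```bash
python3 - <<'E'
from h import *
d=np.load('d.npy'); s=sense(); print(s['position'],s['tool_rot'],s['time_s'])
b=W(d,[[-.1,-.06,.121]])[0]; rows([b+[0,0,.06],b],Rt(d))
im=imaging.read_camera('wrist'); cv2.imwrite('pics/w3.png',im[:,:,::-1])
E
```

```text
[ 0.4560443  -0.01020203  0.24122128] [[ 1.46929500e-01  9.89146221e-01  1.21478635e-03]
 [ 9.89146793e-01 -1.46930092e-01  4.12425875e-04]
 [ 5.86438165e-04  1.14100449e-03 -9.99999177e-01]] 8.775
[[0.5, -0.3, 60.2, 0.03, -0.02, 0.05], [-0.0, -0.0, 60.0, 0.04, -0.01, 0.05]]
```

View pics/w3.png

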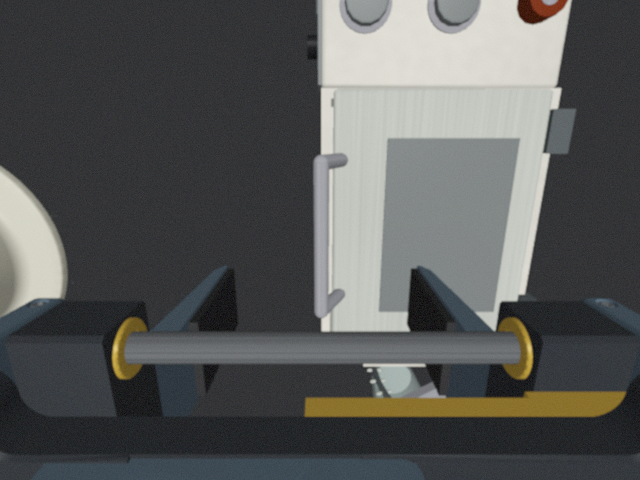

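Emit:
play_rows([
  [0,0,40,0,0,0],
  [0,0,40,0,0,0],
  [0,0,25,0,0,0],
  [0,0,15,0,0,0],
  [0,0,0,0,0,0],
])

```text
time_s: 9.45
position: [0.4555, -0.0115, 0.12]
tool_rot: [[0.15, 0.989, -0.002], [0.989, -0.15, 0.001], [0.0, -0.002, -1.0]]
ft_force: [-0.3, 0.3, 0.7]
width: 0.0911
grip_force: 0.0
```

Emit:
play_rows([
  [0,0,0,0,0,0],
  [0,0,0,0,0,0],
  [0,0,0,0,0,0],
  [0,0,0,0,0,0],
  [0,0,0,0,0,0],
  [0,0,0,0,0,0],
  [0,0,0,0,0,0],
], grip=0)

```text
time_s: 10.32
position: [0.4559, -0.0104, 0.1206]
tool_rot: [[0.148, 0.989, -0.0], [0.989, -0.148, -0.0], [-0.0, -0.0, -1.0]]
ft_force: [0.3, 1.1, -0.4]
width: 0.0242
grip_force: 0.0
```

```bash
python3 - <<'E'
from h import *
d=np.load('d.npy'); s=sense(); p=np.array(s['position']); R=np.array(s['tool_rot'])
print(p,s['width'],s['ft_force'],s['grip_force'])
a0=np.arctan2(42,185); r=np.hypot(.185,.042); A=np.linspace(0,.535,11)
off=lambda a:np.array([[r*(np.cos(a0)-np.cos(a0+a)),0,r*(np.sin(a0+a)-np.sin(a0))]])
q=[p+(W(d,off(a))[0]-[d[0],d[1],0]) for a in A[1:]]
rows(q,R)
E
```

```text
[ 0.45588501 -0.01035748  0.1206231 ] 0.0242082634094756 [ 0.2747095   1.14945617 -0.37680519] 0.0
[[-0.0, 2.5, -9.8, 0.0, 0.0, 0.0], [-0.0, 3.0, -9.7, 0.0, 0.0, 0.0], [-0.0, 3.6, -9.5, 0.0, 0.0, 0.0], [-0.0, 4.0, -9.3, 0.0, 0.0, 0.0], [-0.0, 4.6, -9.1, 0.0, 0.0, 0.0], [-0.0, 5.0, -8.8, 0.0, 0.0, 0.0], [-0.0, 5.5, -8.6, 0.0, 0.0, 0.0], [-0.0, 5.9, -8.2, 0.0, 0.0, 0.0], [-0.0, 6.4, -7.9, 0.0, 0.0, 0.0], [-0.0, 6.8, -7.6, 0.0, 0.0, 0.0]]
```

Still closing; wait, then lift.

Emit:
play_rows([
  [0,0,0,0,0,0],
  [0,0,0,0,0,0],
  [0,0,0,0,0,0],
  [0,0,0,0,0,0],
])

```text
time_s: 10.82
position: [0.4553, -0.0103, 0.1205]
tool_rot: [[0.148, 0.989, -0.001], [0.989, -0.148, 0.0], [0.0, -0.001, -1.0]]
ft_force: [-4.8, 1.3, 1.6]
width: 0.0112
grip_force: 30.0
```

Emit:
play_rows([
  [0,2.5,-9.8,0,0,0],
  [0,3,-9.7,0,0,0],
  [0,3.6,-9.5,0,0,0],
  [0,0,0,0,0,0],
])

```text
time_s: 11.32
position: [0.4642, -0.0116, 0.1504]
tool_rot: [[0.148, 0.989, -0.001], [0.989, -0.148, 0.0], [-0.0, -0.001, -1.0]]
ft_force: [-7.7, 0.4, -3.1]
width: 0.0113
grip_force: 30.0
```

Emit:
play_rows([
  [0,4,-9.3,0,0,0],
  [0,4.6,-9.1,0,0,0],
  [0,5,-8.8,0,0,0],
  [0,5.5,-8.6,0,0,0],
  [0,5.9,-8.2,0,0,0],
  [0,6.4,-7.9,0,0,0],
  [0,6.8,-7.6,0,0,0],
  [0,0,0,0,0,0],
  [0,0,0,0,0,0],
])

```text
time_s: 12.45
position: [0.4997, -0.0169, 0.2094]
tool_rot: [[0.148, 0.989, -0.006], [0.989, -0.148, 0.001], [-0.0, -0.006, -1.0]]
ft_force: [-21.6, 2.7, 7.9]
width: 0.0114
grip_force: 30.0
```

```bash
python3 - <<'E'
from h import *
d=np.load('d.npy'); s=sense(); p=np.array(s['position']); R=np.array(s['tool_rot'])
g=p-R[:,2]*.0194; h=W(d,[[.085,-.06,.098]])[0]; v=g-h
ex=W(d,[[1,0,0]])[0]-[d[0],d[1],0]
print(s['time_s'],p,s['ft_force'],s['width'],'angle',np.arctan2(v[2],-v@ex)-np.arctan2(42,185),'r',np.hypot(v[2],v@ex))
im=imaging.read_camera('scene'); a=im[150:350,200:460,::-1]
w=imaging.read_camera('top')[170:320,190:440,::-1]
a=cv2.resize(a,(390,300),interpolation=2) if 0 else cv2.resize(a,None,fx=3,fy=3,interpolation=2); cv2.imwrite('pics/s2.png',a)
E
```

```text
12.45 [ 0.49966647 -0.01689045  0.20943046] [-21.58311754   2.71260233   7.89612919] 0.011369711254642142 angle 0.5263743302058141 r 0.19201358541476923
```

View pics/s2.png

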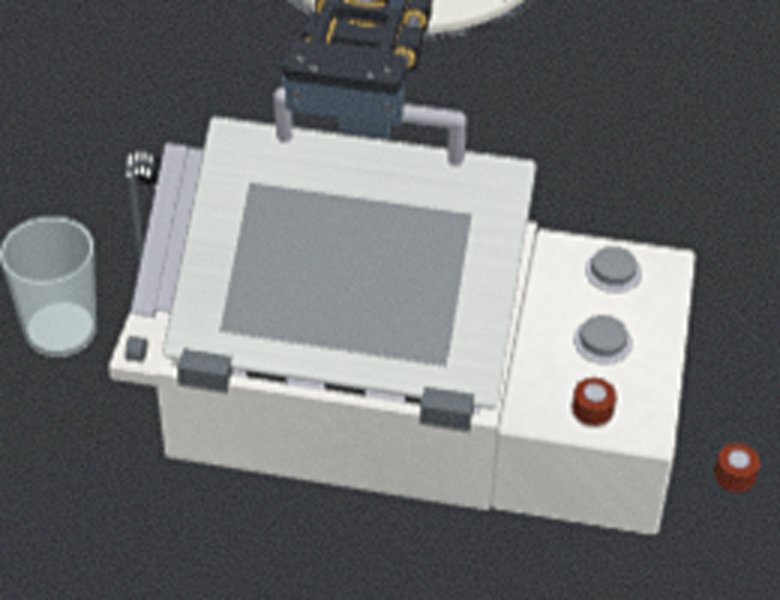

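Emit:
play_rows([
  [0,-0.5,-0.6,0,0,0],
  [0,0,0,0,0,0],
  [0,0,0,0,0,0],
  [0,0,0,0,0,0],
  [0,0,0,0,0,0],
  [0,0,0,0,0,0],
  [0,0,0,0,0,0],
])

```text
time_s: 13.42
position: [0.5001, -0.0169, 0.21]
tool_rot: [[0.148, 0.989, -0.004], [0.989, -0.148, 0.001], [-0.0, -0.004, -1.0]]
ft_force: [-14.7, 1.7, 1.6]
width: 0.011
grip_force: 30.0
```

```bash
python3 - <<'E'
from h import *
a=imaging.read_camera('top')[200:280,340:400,::-1]; b=imaging.read_camera('scene')[185:265,230:290,::-1]
cv2.imwrite('pics/m.png',cv2.resize(np.hstack([a,b]),None,fx=6,fy=6,interpolation=2))
E
```

```text
(no output)
```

View pics/m.png

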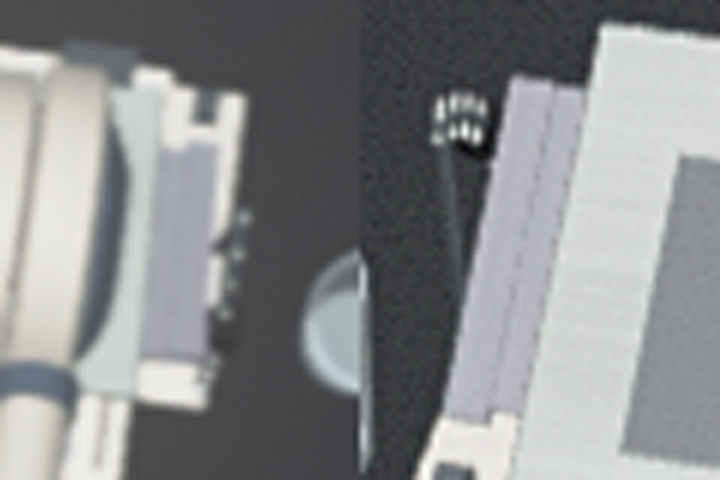

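Both views show the index strip and pointer flush: their outer and inner ends meet, and the gap between them is parallel at columns 500–570 of the right half. The arm is steady, so I'm handing in.

```bash
python3 -c "
from workcell import close_job; print(close_job())"
```

```text
the job is handed in; nothing more can be done
None
```

I pressed both port caps down to their hard stops with the cover shut, then lifted the cover to about 0.53 rad, in line with the set pointer (measured at about 0.535 rad), and handed the job in with the gripper still holding it steady; no result was shown.

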